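Open the catch-locked bench cupboard

TASK

Two little cupboards on the workbench stand ajar, each door held by a white spring catch behind it. Reach down through the door gap of the dark wooden cupboard, press its catch down and, while it is down, pull the door; open that door to about a right angle and let go. Leave the pale cupboard as it is.

Things in the scene. Friction and masses are not known exactly. Their poses are not given: they have to be found in the camera images.
- dark: The dark brown cupboard, 120 deep (x), 190 wide (y), 150 high, fixed; origin under its centre, front (door) at -x. Door 186 wide, 15 thick, hinged left, top at 149; brass knob on it 90 below the top, 22 proud. The 8 mm top has a finger cut-out 22 deep at the front from the right wall to 70 from the hinge; with the door ajar about 55 of free opening lies between the door's inner face and the cut-out's edge.
- dark_hinge (a point): Point on the upright hinge axis of the dark cupboard's door, 150 mm above the bench (the cupboard's top), in the plane of the inner face of the shut door. Fixed to the cupboard: x points into the cupboard, y along its front towards the hinge side (left), z up.
- dark_press (a point): Where to press the catch: on top of the flat white catch plate (36 mm wide, 84 long) that sticks inward from the dark door's inner face; 140 mm from the hinge axis along the door, 30 mm inward of that face. When up, 134 mm above the bench (16 below the top). Moves with door and catch; x square to the door pointing inward, y along the door to the hinge, z up.
- dark_door (a joint): Opening of the dark door, rad: 0 shut, grows as its free right edge swings towards the robot, stop at 1.65. Starts ajar at about 0.27; the catch holds it at about 0.31 unless pressed. Light (about 1 N at the catch), stays where left. A finger standing in the gap can push its inner face.
- dark_catch (a joint): How far the dark catch plate is pressed down, m: 0 up, 0.013 fully down, straight down; spring 1.3 N at the top, 4.2 N at the bottom. Its hook, at the inner end, passes under the keeper lip below the cupboard's top when pressed over 0.0075; keep it down until the door is past 0.4 rad.
- pale_door (a joint): Opening, rad, of the door of the other cupboard: same shape, pale wood, steel knob. Ajar at about 0.27, to be left so.

How it is judged (in metres and radians):
On the way:
1. the dark cupboard's catch is pressed down while the door is still behind it (value of joint dark_catch above 0.006 m and value of joint dark_door below 0.36 rad), for 0.04 s.
At the end, for the whole second after the job is handed in: The dark cupboard's door stands still, open more than 1.15 rad (66 degrees); the pale cupboard's door is still on its catch (under 0.35 rad) (value of joint dark_door above 1.15 rad and value of joint pale_door below 0.35 rad and velocity of joint dark_door between -0.05 and 0.05 rad/s); the robot touches nothing.
It fails at once if the pale cupboard's door is pulled off its catch (value of joint pale_door above 0.4 rad).
It also fails if it takes over 32 s, if anything falls off the work surface, if the arm or the gripper's body presses on something with over 40 N, if the wrist force passes 120 N, or if a joint passes its speed limit or range.

ROBOT

A 7-joint arm with a two-finger parallel gripper is mounted at the origin on a cart in front of the work surface, level with it; the furniture and walls round the work are solid. World frame = base frame: x ahead of the robot, y to its left, z up, the work surface at z = 0. Lengths are in mm, angles in rad, forces in N, time in s.
With the tool pointing down it reaches from about 425 to 800 mm from the base axis. Payload 8.3 kg.
Tool frame: the origin (TCP) lies between the finger pads; the fingertips stand 14 mm ahead of it and the grasp point (between the pads) lies 5 mm behind it; y points along the fingers, x is the direction in which the jaws open and shut, and the axes are right-handed (so a half turn about y gives the same grasp; the last joint's range is limited). The gripper opens to 85 mm and grips with 20 to 120 N. Pads are 22 mm wide; open, the fingers measure 114 mm over their backs; the gripper's body (76 mm by 85 mm) begins 54 mm behind the grasp point. The pads swing forward as they close: fully open they stand 13 mm farther back than shut.
Start: joints at [-1.314, 0.383, 0.016, 1.37, -0.006, 1.388, -0.046], TCP at [196.434, 593.311, 245.279] pointing down, gripper open.
Joint ranges: [-2.95, 2.95], [-0.25, 2.06], [-1.52, 1.56], [0.18, 2.33], [-1.44, 4.58], [0.02, 2.06], [-3.01, 3.01]. Speed limits (rad/s): [2.39, 2.39, 3.01, 3.01, 3.14, 3.14, 3.14].

INTERFACE

Orientations are given as [roll, pitch, yaw] about the fixed x, y, z axes, in that order (R = Rz(yaw) Ry(pitch) Rx(roll)).
In Python, from cell import bot gives the robot as it stands.
- The arm moves only by the tool send_rows, never from a script. Its arguments are lists of equal length, an entry for each row: "grip": the finger opening in cm, from 0 to 8.54; "translation": the shift along the tool's x, y, z in cm, a list of three; "twist": the turn, a rotation vector about the tool's x, y, z in degrees, a list of three. In form: {"grip": [grip, ...], "translation": [[x, y, z], ...], "twist": [[wx, wy, wz], ...]}. A call has exactly 8 rows; each row is the pose to reach, as a shift and turn from the pose measured when the call began, along the tool's axes at that moment; what a row does not reach only later rows make up. A row lasts 1/10 s, in which the tool goes at most 50 mm and 8.59 degrees, less where a joint would pass 70% of its speed; a pose out of reach is approached as far as the arm can. A call with a gripper value outside its range is refused whole. The fingers move at their own pace and stop on an object; "squeeze" is the grip in N (left out, the last holds). Time passes only in rows, so rows that repeat a pose let the fingers close, or fill a call up. It gives the time, the measured TCP pose, the force and the opening at its end, in the units of the state.
- bot.get_obs(): the state, without advancing time (a new reading comes with each control period).
- bot.read_camera(name): name is "scene" or "top" or "wrist"; returns the picture (420x560x3 uint8, red, green, blue); there is no depth.
- bot.get_calibration(name): a dict with "K" (3x3 intrinsics, pixels), "origin" and "orientation" of the camera in the world; the wrist camera has in their place "tool_from_camera" (4x4, takes a point from camera to tool coordinates, whose origin is the TCP and whose axes are the tool frame's). Camera axes: x right, y down, z forward; pixel columns grow to the right and rows downward; lengths in mm; the calibration is good to about 2 mm. A picture is of the moment at which its call begins: read the wrist's pose just before it. get_calibration takes no time and is no camera call.
- bot.sign_off(): hands the job in, once; it reports no verdict.
The state is a dict: "time": time; "joints": joint angles; "qvel": joint speeds; "tau": joint torques, N m; "tcp_pos": TCP position; "eef_rot": TCP orientation; "ft_force": force on the tool from outside, world axes, zero at the start; "moment": the same for the moment, N m; "width": finger opening in mm.
Only numpy, scipy, OpenCV 4.12 (cv2) and the standard library are available. Lean on these libraries where they do the work, as an engineer would, in place of code of your own. Each camera call takes 0.05 s, during which the arm holds its last target.

## Working session

There is one attempt and no reset: what is moved stays moved. The work goes in short steps, Python scripts to look and compute and a tool call to move; the robot and the scene stay as the last step left them, time stands still between calls to the robot, and variables do not carry over. Pictures are saved under pics/ and viewed, and the job is handed in when it is done.

Besides the shell and the picture viewer there is one more tool, called after "Call:" as name(argument=value, ...), one argument or row to a line, values as JSON. send_rows: Moves the arm, as the interface text tells. Its arguments: {"type":"object","properties":{"grip":{"type":"array","items":{"type":"number"}},"translation":{"type":"array","items":{"type":"array","items":{"type":"number"}}},"twist":{"type":"array","items":{"type":"array","items":{"type":"number"}}},"squeeze":{"type":"number"}},"required":["grip","translation","twist"]}

```bash
mkdir -p pics; ls
python3 - <<'E'
from cell import bot
import cv2
o=bot.get_obs();print({k:o[k] for k in ['time','tcp_pos','eef_rot','ft_force','width']})
for n in ['scene','top','wrist']:
    im=bot.read_camera(n);cv2.imwrite(f'pics/{n}0.png',im[:,:,::-1]);print(n,bot.get_calibration(n))
E
```

```text
pics
{'time': 0.0, 'tcp_pos': array([196.30671891, 592.86465717, 244.258878  ]), 'eef_rot': array([-1.57087025,  0.00198658,  1.25111154]), 'ft_force': array([ 0.21072436, -0.48913445, -0.12982003]), 'width': 85.41019494623573}
scene {'K': array([[410.20506731,   0.        , 278.56265628],
       [  0.        , 410.20506731, 211.3259974 ],
       [  0.        ,   0.        ,   1.        ]]), 'origin': array([444.91741616, 705.86138898, 760.0273196 ]), 'orientation': array([-2.437808  , -0.01376216, -2.71979849])}
top {'K': array([[444.70510779,   0.        , 282.24042124],
       [  0.        , 444.70510779, 206.47586488],
       [  0.        ,   0.        ,   1.        ]]), 'origin': array([ 401.50046808,  317.08203124, 1028.60452935]), 'orientation': array([-2.83626045,  0.00549013, -2.0938511 ])}
wrist {'K': array([[332.31111616,   0.        , 281.69961781],
       [  0.        , 332.31111616, 211.36663095],
       [  0.        ,   0.        ,   1.        ]]), 'tool_from_camera': array([[ 9.99999071e-01, -1.12350508e-03,  7.72435408e-04,
        -1.73780191e-01],
       [-1.07051015e-03, -2.96148319e-01,  9.55141365e-01,
        -1.29569905e+02],
       [-8.44350730e-04, -9.55141304e-01, -2.96149246e-01,
         7.55187840e+01],
       [ 0.00000000e+00,  0.00000000e+00,  0.00000000e+00,
         1.00000000e+00]])}
```

View pics/scene0.png

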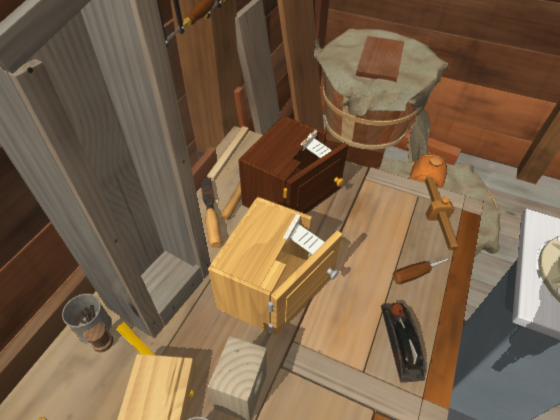

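View pics/top0.png

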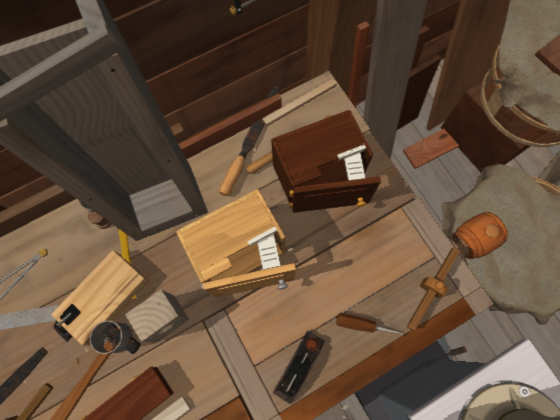

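View pics/wrist0.png

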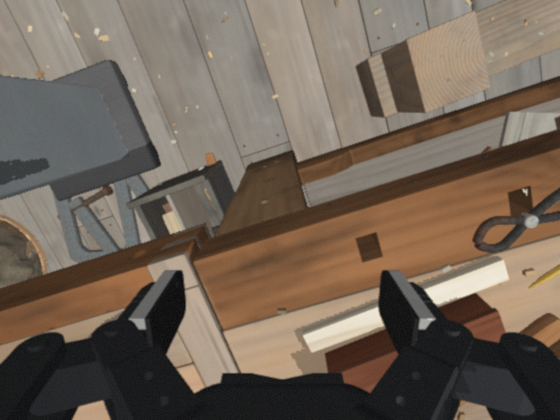

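The dark cupboard shows at top-view pixels (273–380, 112–210) with its white catch at about (355,165); the pale one is at (180–295, 192–293). I'll zoom in on the dark one.

Run:
```python
import cv2
a=cv2.imread('pics/top0.png')[100:220,260:400];cv2.imwrite('pics/topz.png',cv2.resize(a,None,fx=5,fy=5,interpolation=cv2.INTER_CUBIC))
a=cv2.imread('pics/scene0.png')[110:230,230:370];cv2.imwrite('pics/scenez.png',cv2.resize(a,None,fx=5,fy=5,interpolation=cv2.INTER_CUBIC))
```

```text
(no output)
```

View pics/topz.png

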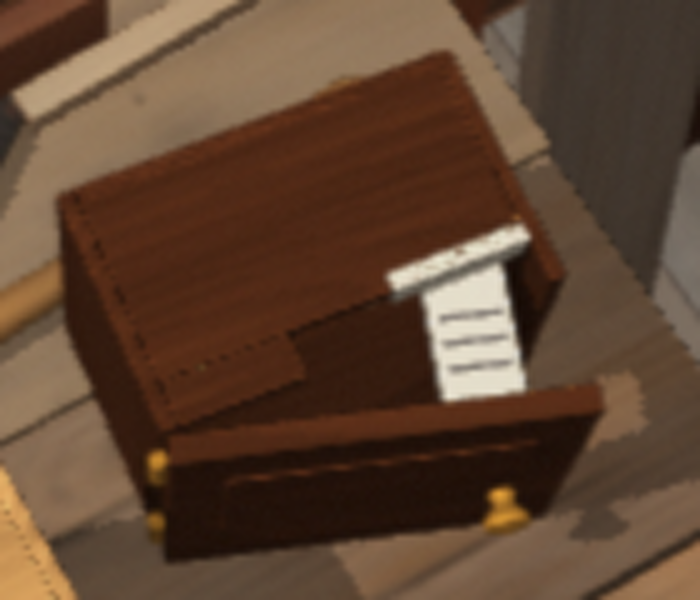

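View pics/scenez.png

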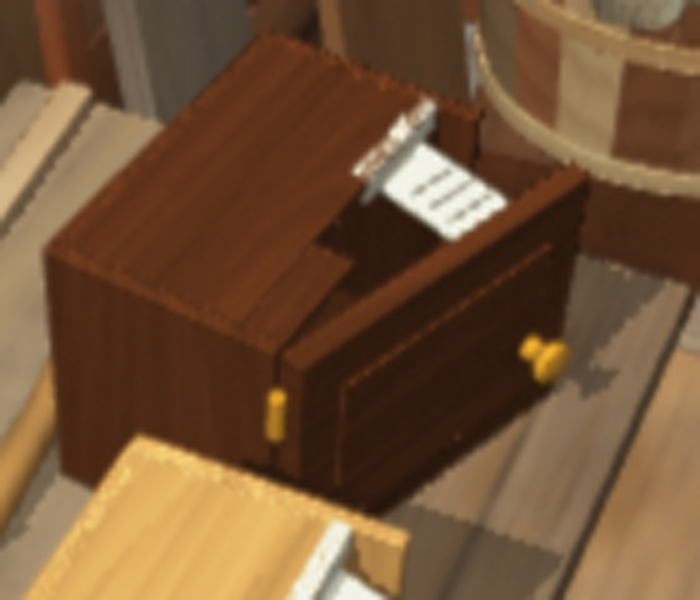

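```bash
cat > h.py <<'E'
import numpy as np
from scipy.spatial.transform import Rotation as R
from cell import bot
def ray(n,px,z):
    c=bot.get_calibration(n);d=R.from_euler('xyz',c['orientation']).as_matrix()@np.linalg.inv(c['K'])@np.array([px[0],px[1],1.])
    o=np.array(c['origin']);return o+d*(z-o[2])/d[2]
E
python3 - <<'E'
from h import *
np.set_printoptions(precision=1,suppress=True)
P={}
for k,p,z in [('BL',(62,200),150),('BR',(450,53),150),('FR',(562,275),150),('FL',(165,432),150),('dRi',(600,383),149),('dRo',(603,408),149),('dLo',(168,460),149),('dLi',(168,435),149),('catchTL',(420,292),134),('catchTR',(503,265),134),('catchBR',(525,395),134),('catchBL',(440,402),134)]:
    P[k]=ray('top',(260+p[0]/5-.4,100+p[1]/5-.4),z);print(k,P[k])
for k,p,z in [('BL',(48,252),150),('BR',(265,35),150),('FR',(480,118),150),('FL',(278,350),150),('dRi',(575,165),149),('dRo',(588,183),149),('dLo',(300,368),149),('catchBR',(510,205),134),('catchBL',(455,242),134)]:
    print('scene',k,ray('scene',(230+p[0]/5-.4,110+p[1]/5-.4),z))
d=lambda a,b:(np.linalg.norm(P[a]-P[b]),np.degrees(np.arctan2(*(P[b]-P[a])[1::-1])))
for a,b in [('BL','FL'),('FR','BR'),('FR','FL'),('BR','BL'),('dRi','dLi'),('dRo','dLo')]:print(a,b,d(a,b))
E
```

```text
BL [787.1 126.  150. ]
BR [763.1 -58.6 150. ]
FR [648.4 -42.3 150. ]
FL [672.  141.5 150. ]
dRi [599.  -29.1 149. ]
dRo [589.  -23.9 149. ]
dLo [660.9 146.6 149. ]
dLi [670.5 140.9 149. ]
catchTL [677.2   9.2 134. ]
catchTR [669.9 -29.1 134. ]
catchBR [614.   -4.1 134. ]
catchBL [629.5  29.2 134. ]
scene BL [787.1 132.2 150. ]
scene BR [763.8 -49.2 150. ]
scene FR [647.5 -34.2 150. ]
scene FL [672.3 144.9 150. ]
scene dRi [596.9 -22.2 149. ]
scene dRo [587.7 -12.8 149. ]
scene dLo [660.1 149.7 149. ]
scene catchBR [619.   -0.5 134. ]
scene catchBL [633.1  33.8 134. ]
BL FL (np.float64(116.13414032138454), np.float64(172.31964621979157))
FR BR (np.float64(115.81076526291747), np.float64(-8.07236487534881))
FR FL (np.float64(185.34653398738203), np.float64(82.69428539701335))
BR BL (np.float64(186.13703733250637), np.float64(82.59231864088984))
dRi dLi (np.float64(184.47387895850326), np.float64(67.20708359354043))
dRo dLo (np.float64(185.0534189650266), np.float64(67.13565058466766))
```

Run:
```python
from h import *
np.set_printoptions(precision=1,suppress=True)
T=dict(BL=(62,200),BR=(450,53),FR=(562,275),FL=(165,432),dRi=(600,383),dRo=(603,408),dLo=(168,460),cBR=(525,395),cBL=(440,402))
S=dict(BL=(48,252),BR=(265,35),FR=(480,118),FL=(278,350),dRi=(575,165),dRo=(588,183),dLo=(300,368),cBR=(510,205),cBL=(455,242))
ct=bot.get_calibration('top')['origin'];cs=bot.get_calibration('scene')['origin']
for k in T:
    a=ray('top',(260+T[k][0]/5-.4,100+T[k][1]/5-.4),0)-ct;b=ray('scene',(230+S[k][0]/5-.4,110+S[k][1]/5-.4),0)-cs
    s=np.linalg.lstsq(np.c_[a,-b],cs-ct,rcond=None)[0]
    p=ct+a*s[0];q=cs+b*s[1];print(k,(p+q)/2,np.linalg.norm(p-q))
```

```text
BL [791.4 124.2 141.4] 0.9889423703066553
BR [769.  -63.6 138.2] 1.8704302748161905
FR [651.  -46.4 140. ] 0.37204563737342367
FL [673.7 140.6 145.3] 0.5342930115412949
dRi [600.  -32.4 140.6] 1.8512175339123955
dRo [591.5 -29.4 135. ] 1.0246207679107535
dLo [661.9 145.7 144.7] 0.48182455574322636
cBR [617.8  -6.1 128.6] 5.070175227313995
cBL [633.2  27.1 127.4] 3.772437879168572
```

```bash
cat >> h.py <<'E'
np.set_printoptions(precision=2,suppress=True)
def shift(t):
    o=bot.get_obs();M=R.from_euler('xyz',o['eef_rot']).as_matrix();return M.T@(np.array(t)-o['tcp_pos'])/10
def st():
    o=bot.get_obs();print(o['time'],o['tcp_pos'],o['eef_rot'],o['ft_force'],o['width'])
E
python3 - <<'E'
from h import *
st();print(shift((640,0,260)))
print(bot.get_obs()['joints'])
E
```

```text
0.15 [196.33 592.97 244.51] [-1.57  0.    1.25] [-0.14 -0.52 -0.34] 85.70261462572877
[-42.35  -1.49 -60.76]
[-1.31  0.38  0.02  1.37 -0.01  1.39 -0.05]
```

Call:
send_rows(
  grip=[8, 6, 4, 2, 0, 0, 0, 0],
  translation=[
    [-2, -1, -3],
    [-4.5, -2, -6.5],
    [-7, -2, -10],
    [-9.5, -2, -13.5],
    [-12, -2, -17],
    [-14.5, -2, -20.5],
    [-17.5, -2, -25],
    [-20, -2, -28.5],
  ],
  twist=[
    [0, 0, 0],
    [0, 0, 0],
    [0, 0, 0],
    [0, 0, 0],
    [0, 0, 0],
    [0, 0, 0],
    [0, 0, 0],
    [0, 0, 0],
  ],
)

```text
time: 0.95
tcp_pos: [404.9, 311.6, 264.8]
eef_rot: [-1.571, 0.002, 1.251]
ft_force: [0.1, 0.1, 0.3]
width: -0.3
```

Run:
```python
from h import *
st();print(shift((600,0,290)))
```

```text
0.95 [404.93 311.64 264.76] [-1.57  0.    1.25] [0.15 0.08 0.33] -0.28996876437490904
[-23.46  -2.49 -28.31]
```

Call:
send_rows(
  grip=[0, 0, 0, 0, 0, 0, 0, 0],
  translation=[
    [-3, -0.5, -3.5],
    [-6, -1, -7],
    [-9, -1.5, -10.5],
    [-12, -2, -14],
    [-15, -2.5, -18],
    [-18, -2.5, -22],
    [-21, -2.5, -25.5],
    [-23.5, -2.5, -28.3],
  ],
  twist=[
    [0, 0.5, 0],
    [0, 1, 0],
    [0, 2, 0],
    [0, 3, 0],
    [0, 4, 0],
    [0, 4.5, 0],
    [0, 4.5, 0],
    [0, 4.5, 0],
  ],
)

```text
time: 1.75
tcp_pos: [600.5, -3.3, 289.9]
eef_rot: [-1.571, 0.002, 1.171]
ft_force: [0.9, 0.2, 0.4]
width: -0.4
```

Run:
```python
from h import *
import cv2
st();im=bot.read_camera('wrist');cv2.imwrite('pics/w1.png',im[:,:,::-1])
im=bot.read_camera('scene');cv2.imwrite('pics/s1.png',im[:,:,::-1]);st()
```

```text
1.75 [600.51  -3.29 289.85] [-1.57  0.    1.17] [0.91 0.15 0.36] -0.3899304908478698
1.85 [600.65  -7.48 289.45] [-1.57  0.01  1.16] [-0.5  -0.4   0.14] 0.022836994984699148
```

View pics/w1.png

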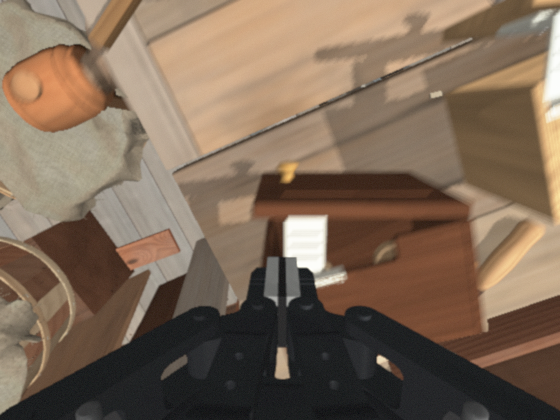

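View pics/s1.png

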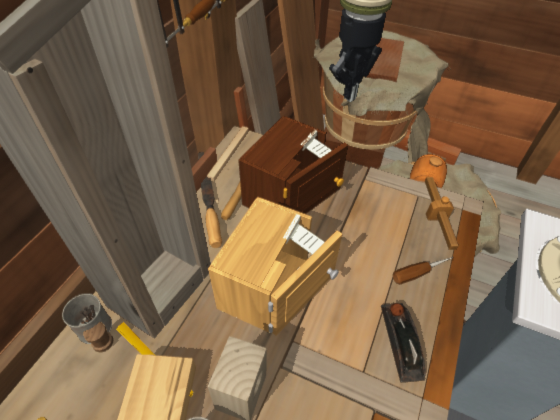

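Run:
```python
from h import *
import cv2
st();im=bot.read_camera('wrist');cv2.imwrite('pics/w2.png',im[:,:,::-1]);st()
cv2.imwrite('pics/w2z.png',cv2.resize(im[150:350,230:500,::-1],None,fx=2.96,fy=2.96,interpolation=cv2.INTER_CUBIC))
```

```text
1.85 [600.65  -7.48 289.45] [-1.57  0.01  1.16] [-0.5  -0.4   0.14] 0.022836994984699148
1.9 [600.07  -4.1  289.42] [-1.57  0.    1.17] [ 0.5   1.   -0.03] -0.1592927829355006
```

View pics/w2z.png

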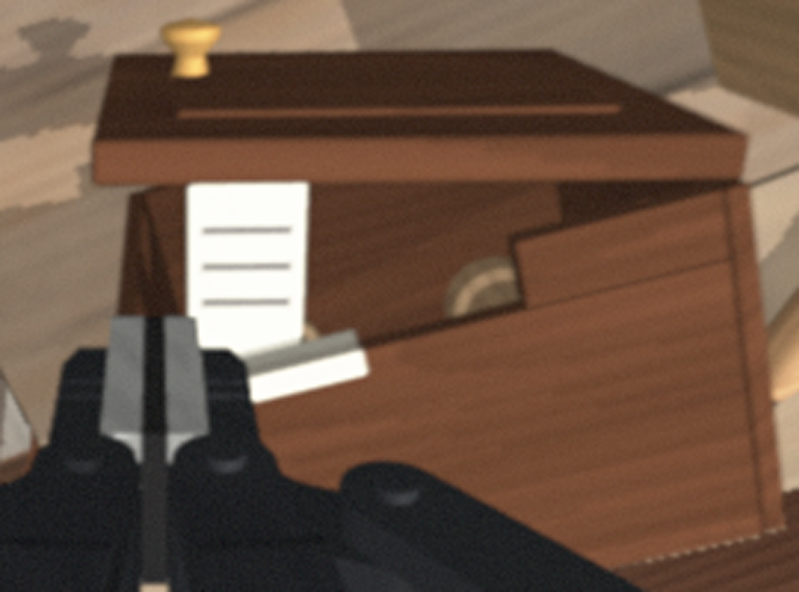

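```bash
cat >> h.py <<'E'
def wray(px,z,pos,rot):
    c=bot.get_calibration('wrist');T=c['tool_from_camera'];M=R.from_euler('xyz',rot).as_matrix()
    o=M@T[:3,3]+pos;d=M@T[:3,:3]@np.linalg.inv(c['K'])@np.array([px[0],px[1],1.]);return o+d*(z-o[2])/d[2]
E
python3 - <<'E'
from h import *
o=bot.get_obs();print(o['eef_rot'],o['joints'])
pos=np.array([600.3,-4,289.6]);rot=np.array([-1.571,.002,1.17])
Q={}
for k,p,z in [('doorRo',(95,143),149),('doorRi',(95,183),149),('doorLi',(742,180),149),('doorLo',(745,135),149),('FL',(750,184),150),('BL',(783,525),150),('cBL',(308,182),134),('cBR',(187,184),134),('cTL',(303,345),134),('cutL',(512,238),150),('cutR',(522,307),150)]:
    Q[k]=wray((230+p[0]/2.96,150+p[1]/2.96),z,pos,rot);print(k,Q[k])
n=lambda a,b:print(a,b,np.linalg.norm(Q[a]-Q[b]),np.degrees(np.arctan2(*(Q[b]-Q[a])[1::-1])))
n('doorRo','doorLo');n('doorRi','doorLi');n('FL','BL');n('cutL','cutR');n('cBL','cBR')
E
```

```text
[-1.57  0.    1.17] [-0.42  0.34  0.51  1.38 -0.16  1.46  1.24]
doorRo [590.8  -18.12 149.  ]
doorRi [601.67 -22.96 149.  ]
doorLi [673.46 148.49 149.  ]
doorLo [660.59 152.31 149.  ]
FL [675.02 149.88 150.  ]
BL [792.8  133.75 150.  ]
cBL [630.58  33.99 134.  ]
cBR [616.82  -0.06 134.  ]
cTL [681.21  13.51 134.  ]
cutL [664.26  82.31 150.  ]
cutR [686.54  78.66 150.  ]
doorRo doorLo 184.1709149008285 67.72979805045226
doorRi doorLi 185.88138679878907 67.2809810422498
FL BL 118.87676535733554 -7.79449521551427
cutL cutR 22.57280152726475 -9.299371980318494
cBL cBR 36.7231954611589 -112.00480968266368
```

The catch plate is right under the closed tips in the wrist picture (zoomed at (187–308, 182–345)). The sizes agree: door 185, depth 119, cut-out 22.6, catch 36.7. Moving above the press point.

Call:
send_rows(
  grip=[0, 0, 0, 0, 0, 0, 0, 0],
  translation=[
    [0.5, 1, -0.7],
    [1, 2.5, -1.5],
    [1.5, 4, -2.3],
    [2, 5.5, -3],
    [2.5, 7, -3.7],
    [2.75, 8, -3.9],
    [2.75, 9, -3.9],
    [2.75, 9, -3.9],
  ],
  twist=[
    [0, 0, 0],
    [0, 0, 0],
    [0, 0, 0],
    [0, 0, 0],
    [0, 0, 0],
    [0, 0, 0],
    [0, 0, 0],
    [0, 0, 0],
  ],
)

```text
time: 2.7
tcp_pos: [645.8, 5.5, 197.5]
eef_rot: [-1.569, 0.005, 1.167]
ft_force: [-0.4, 0.1, -0.4]
width: -0.1
```

Run:
```python
from h import *
import cv2
st();im=bot.read_camera('wrist');st();sc=bot.read_camera('scene');st();t=bot.read_camera('top');st()
cv2.imwrite('pics/w3.png',im[:,:,::-1])
a=cv2.resize(sc[60:210,230:380,::-1],(400,400),interpolation=cv2.INTER_CUBIC);b=cv2.resize(t[80:220,260:400,::-1],(400,400),interpolation=cv2.INTER_CUBIC)
cv2.imwrite('pics/st3.png',np.hstack([a,b]))
```

```text
2.7 [645.81   5.55 197.5 ] [-1.57  0.01  1.17] [-0.38  0.06 -0.39] -0.11159910962159383
2.75 [646.15   5.36 198.76] [-1.57  0.    1.17] [ 0.55  0.11 -0.62] -0.05114555105912002
2.8 [646.52   5.31 199.68] [-1.57  0.    1.17] [ 0.11  0.7  -0.35] -0.318593705201899
2.85 [646.77   5.31 200.19] [-1.57  0.    1.17] [0.49 0.11 0.75] -0.14758098280183637
```

View pics/w3.png

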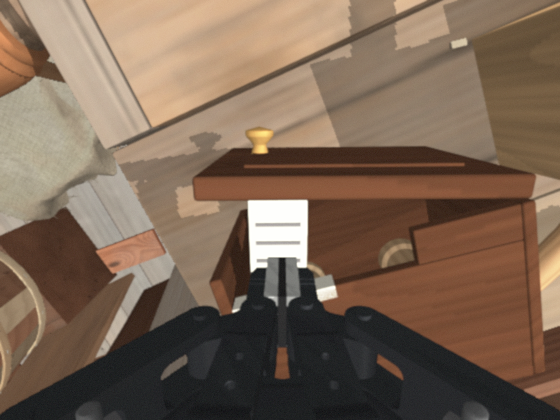

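View pics/st3.png

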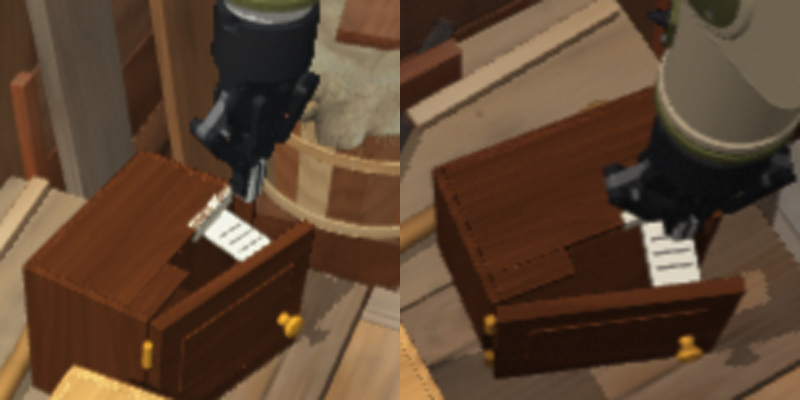

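Run:
```python
from h import *
pos=np.array([646.2,5.4,198.8]);rot=np.array([-1.57,.003,1.168]);M=R.from_euler('xyz',rot).as_matrix()
for k,p,z in [('doorRi',(194,199),149),('doorLi',(534,197),149),('cBL',(307,200),134),('cBR',(249,200),134),('cutL',(412,228),150),('cutR',(416,265),150),('edge cut near tip',(330,287),150)]:
    q=wray(p,z,pos,rot);print(k,q,'tool',M.T@(q-pos))
```

```text
doorRi [601.9 -29.2 149. ] tool [-49.05  49.97  27.15]
doorLi [675.2  145.58 149.  ] tool [140.48  49.4   28.24]
cBL [631.42  28.14 134.  ] tool [15.32 64.77 22.46]
cBR [617.63  -4.19 134.  ] tool [-19.83  64.88  22.47]
cutL [665.79  77.64 150.  ] tool [74.28 48.59 10.26]
cutR [689.15  73.16 150.  ] tool [ 79.32  48.55 -12.99]
edge cut near tip [682.95  21.24 150.  ] tool [ 29.12  48.69 -27.64]
```

Call:
send_rows(
  grip=[0, 0, 0, 0, 0, 0, 0, 0],
  translation=[
    [-0.2, 0.8, 0],
    [-0.2, 1.6, 0],
    [-0.2, 2.4, 0],
    [-0.2, 3.2, 0],
    [-0.2, 4, 0],
    [-0.2, 4.6, 0],
    [-0.2, 4.8, 0],
    [-0.2, 4.8, 0],
  ],
  twist=[
    [0, 0, 0],
    [0, 0, 0],
    [0, 0, 0],
    [0, 0, 0],
    [0, 0, 0],
    [0, 0, 0],
    [0, 0, 0],
    [0, 0, 0],
  ],
)

```text
time: 3.65
tcp_pos: [645.8, 3.3, 151.8]
eef_rot: [-1.571, 0.003, 1.166]
ft_force: [-0.1, 0.8, 0.2]
width: -0.1
```

Run:
```python
from h import *
import cv2
st();im=bot.read_camera('wrist');st();sc=bot.read_camera('scene');st()
a=cv2.resize(sc[110:210,250:350,::-1],(400,400),interpolation=cv2.INTER_CUBIC);b=cv2.resize(im[160:360,180:380,::-1],(400,400),interpolation=cv2.INTER_CUBIC)
cv2.imwrite('pics/st4.png',np.hstack([a,b]))
```

```text
3.65 [645.83   3.31 151.77] [-1.57  0.    1.17] [-0.08  0.77  0.21] -0.11203915399482078
3.7 [646.05   3.29 152.24] [-1.57  0.    1.17] [ 0.18 -0.48  0.4 ] -0.08002021893384861
3.75 [646.19   3.26 152.5 ] [-1.57  0.    1.17] [-0.37 -0.43 -0.11] -0.34971873762591704
```

View pics/st4.png

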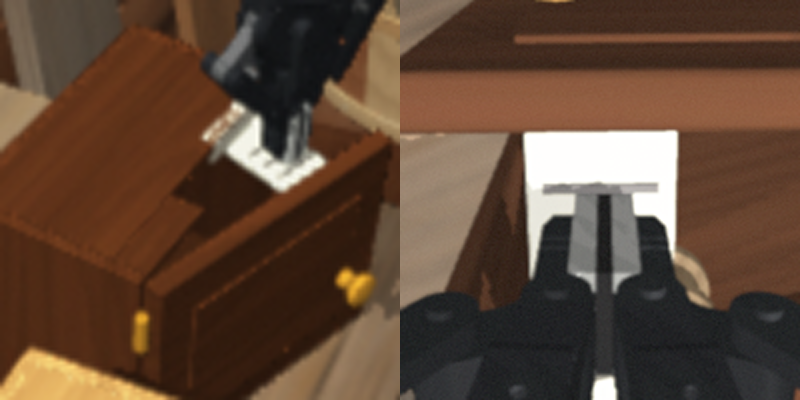

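The tips are centred on the plate, just above it, and the force reads near zero. Pressing down.

Call:
send_rows(
  grip=[0, 0, 0, 0, 0, 0, 0, 0],
  translation=[
    [0, 0.2, 0],
    [0, 0.4, 0],
    [0, 0.6, 0],
    [0, 0.8, 0],
    [0, 1, 0],
    [0, 1.2, 0],
    [0, 1.3, 0],
    [0, 1.3, 0],
  ],
  twist=[
    [0, 0, 0],
    [0, 0, 0],
    [0, 0, 0],
    [0, 0, 0],
    [0, 0, 0],
    [0, 0, 0],
    [0, 0, 0],
    [0, 0, 0],
  ],
)

```text
time: 4.55
tcp_pos: [646.3, 3.3, 139.6]
eef_rot: [-1.573, 0.003, 1.166]
ft_force: [0.8, 0.7, 3.4]
width: 0.1
```

Run:
```python
from h import *
import cv2
st();im=bot.read_camera('wrist');st();sc=bot.read_camera('scene');st()
a=cv2.resize(sc[110:210,250:350,::-1],(400,400),interpolation=cv2.INTER_CUBIC);b=cv2.resize(im[160:360,180:380,::-1],(400,400),interpolation=cv2.INTER_CUBIC)
cv2.imwrite('pics/st5.png',np.hstack([a,b]))
```

```text
4.55 [646.34   3.25 139.56] [-1.57  0.    1.17] [0.75 0.72 3.39] 0.13698900722426915
4.6 [646.33   3.24 139.65] [-1.57  0.    1.17] [ 0.65 -1.28  2.47] -0.25886971238027656
4.65 [646.35   3.26 139.7 ] [-1.57  0.    1.17] [0.48 0.18 2.21] 0.37236217307758157
```

View pics/st5.png

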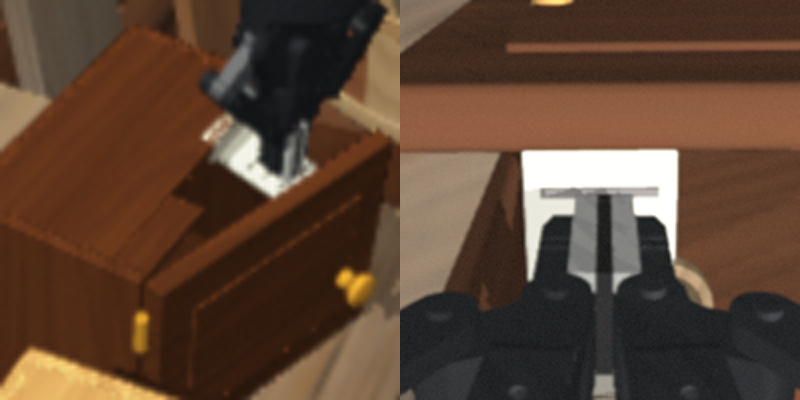

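Run:
```python
from h import *
for p in [(263,193),(282,255),(295,264),(296,272),(205,290)]: print(ray('top',p,150))
H=np.array([675,146.]);th0=.27;base=np.radians(262.7)
o=bot.get_obs();pos=np.array([646.3,3.3]);yaw=o['eef_rot'][2];print('yaw',yaw)
X=np.array([np.cos(yaw),np.sin(yaw)]);Z=np.array([-np.sin(yaw),np.cos(yaw)])
d=lambda t:np.array([np.cos(base-t),np.sin(base-t)]);n=lambda t:np.array([-d(t)[1],d(t)[0]])
print('r,c',(pos-H)@d(th0),(pos-H)@n(th0))
for t,c in [(.27,27),(.27,19),(.27,11),(.33,11),(.39,11),(.45,11),(.5,11),(.55,11),(.6,11),(.7,11),(.8,11),(.9,11),(1.0,11),(1.1,11),(1.2,11),(1.3,11),(1.4,11)]:
    F=H+138*d(t)+c*n(t);s=F-pos;print(t,c,F,'tool x,z cm',s@X/10,s@Z/10,'turn',np.degrees(t-.27))
```

```text
[689.59 203.   150.  ]
[555.79 234.24 150.  ]
[527.11 220.91 150.  ]
[512.37 227.28 150.  ]
[571.06 399.43 150.  ]
yaw 1.1663532367691851
r,c 142.68672067191193 28.76594764466797
0.27 27 [646.49   8.3 ] tool x,z cm 0.46741830580112714 0.17988703345254028 turn 0.0
0.27 19 [639.11  11.4 ] tool x,z cm 0.46179110850096866 0.9798672423643273 turn 0.0
0.27 11 [631.73  14.5 ] tool x,z cm 0.45616391120081057 1.7798474512761142 turn 0.0
0.33 11 [623.92  17.33] tool x,z cm 0.4092024919432224 2.60902033309121 turn 3.437746770784939
0.39 11 [616.3   20.62] tool x,z cm 0.41204610594191315 3.439517146267314 turn 6.875493541569878
0.45 11 [608.89  24.37] tool x,z cm 0.4646845192572268 4.268348999105932 turn 10.313240312354818
0.5 11 [602.89  27.82] tool x,z cm 0.5464562591902355 4.955617922568765 turn 13.178029288008933
0.55 11 [597.08  31.58] tool x,z cm 0.6624749356014984 5.6379410552069755 turn 16.04281826366305
0.6 11 [591.45  35.61] tool x,z cm 0.8124505622213615 6.313612944535973 turn 18.907607239317166
0.7 11 [580.85  44.51] tool x,z cm 1.2126892845099304 7.6382685277399744 turn 24.637185190625395
0.8 11 [571.19  54.41] tool x,z cm 1.7431733730441592 8.916349151466315 turn 30.36676314193363
0.9 11 [562.56  65.23] tool x,z cm 2.3986024061661455 10.135084656600025 turn 36.09634109324186
1.0 11 [555.06  76.86] tool x,z cm 3.172427553632966 11.282297840834184 turn 41.8259190445501
1.1 11 [548.76  89.18] tool x,z cm 4.05691701036372 12.346526129250192 turn 47.555496995858334
1.2 11 [543.72 102.07] tool x,z cm 5.043233250080101 13.317136104577283 turn 53.28507494716656
1.3 11 [539.99 115.39] tool x,z cm 6.1215213269476445 14.184429752783018 turn 59.01465289847479
1.4 11 [537.61 129.02] tool x,z cm 7.2810073429369595 14.93974136242367 turn 64.74423084978302
```

Call:
send_rows(
  grip=[0, 0, 0, 0, 0, 0, 0, 0],
  translation=[
    [0, 0.2, 0],
    [0, 0.35, 0],
    [0, 0.35, 0],
    [0, 0.35, 0.8],
    [0, 0.35, 1.7],
    [0, 0.35, 2.6],
    [0, 0.35, 3.4],
    [0, 0.35, 4.2],
  ],
  twist=[
    [0, 0, 0],
    [0, 0, 0],
    [0, 0, 0],
    [0, 0, 0],
    [0, 0, 0],
    [0, 3, 0],
    [0, 6, 0],
    [0, 10, 0],
  ],
)

```text
time: 5.45
tcp_pos: [606.8, 20.0, 136.2]
eef_rot: [-1.573, 0.002, 0.989]
ft_force: [0.9, 0.6, 3.7]
width: 0.2
```

Run:
```python
from h import *
import cv2
st();im=bot.read_camera('wrist');st();sc=bot.read_camera('scene');st()
a=cv2.resize(sc[110:210,250:350,::-1],(400,400),interpolation=cv2.INTER_CUBIC);b=cv2.resize(im[160:360,180:380,::-1],(400,400),interpolation=cv2.INTER_CUBIC)
cv2.imwrite('pics/st6.png',np.hstack([a,b]))
```

```text
5.45 [606.79  20.04 136.24] [-1.57  0.    0.99] [0.94 0.57 3.67] 0.18395499630213782
5.5 [605.85  20.93 136.14] [-1.57  0.    0.99] [-2.31 -0.63  3.71] 0.030552379586809036
5.55 [606.22  20.7  136.1 ] [-1.57  0.    0.99] [-1.21 -0.71  3.42] -0.3742747745997841
```

View pics/st6.png

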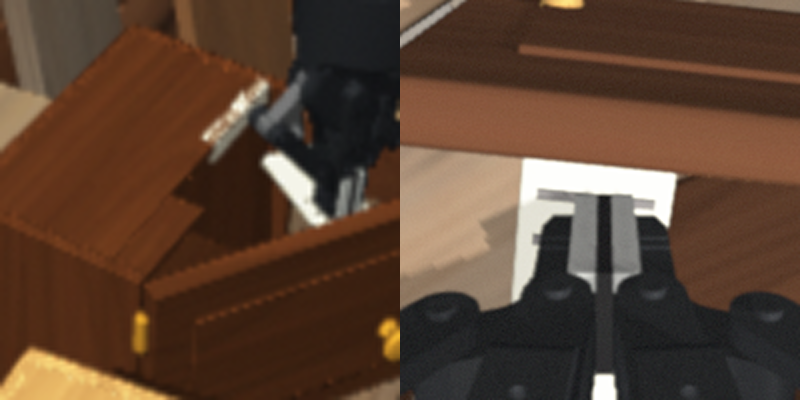

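The catch has cleared its keeper and the door has come along, now at about 0.5 rad. I'll carry on round the hinge.

Run:
```python
from h import *
H=np.array([675,146.]);o=bot.get_obs();pos=np.array([606.2,20.7]);yaw=.99
X=np.array([np.cos(yaw),np.sin(yaw)]);Z=np.array([-np.sin(yaw),np.cos(yaw)])
for k in range(1,17):
    a=-.055*k;F=H+np.array([[np.cos(a),-np.sin(a)],[np.sin(a),np.cos(a)]])@(pos-H);s=(F-pos)/10;print(k,F,s@X,s@Z,np.degrees(-a))
```

```text
1 [599.42  24.67] -0.04019796098775456 0.7850749046010433 3.1512678732195276
2 [592.86  29.01] -0.03717778431191203 1.5711724560759006 6.302535746439055
3 [586.55  33.7 ] 0.009051396295891743 2.35591530871124 9.453803619658583
4 [580.51  38.73] 0.09834977281292644 3.136930213724797 12.60507149287811
5 [574.76  44.09] 0.23044728573801768 3.911855196533407 15.75633936609764
6 [569.31  49.76] 0.404944440815654 4.678346699925142 18.907607239317166
7 [564.18  55.71] 0.6213135172014721 5.4340866715330085 22.058875112536693
8 [559.38  61.94] 0.8789001634154617 6.17678957417588 25.21014298575622
9 [554.94  68.42] 1.176925376256241 6.9042092978658065 28.36141085897575
10 [550.85  75.14] 1.5144878566918247 7.614145952578104 31.51267873219528
11 [547.15  82.07] 1.8905667356018945 8.304452521241375 34.66394660541481
12 [543.82  89.2 ] 2.30402466112857 8.973041352827046 37.81521447863433
13 [540.9   96.49] 2.7536112382985474 9.61789047590197 40.96648235185386
14 [538.38 103.94] 3.2379668105144983 10.237049713550311 44.11775022507339
15 [536.28 111.51] 3.7556265714795845 10.82864658117174 47.26901809829291
16 [534.59 119.19] 4.3050249951196085 11.390891949319645 50.42028597151244
```

Call:
send_rows(
  grip=[0, 0, 0, 0, 0, 0, 0, 0],
  translation=[
    [0, 0, 0.8],
    [0, 0, 1.6],
    [0, 0, 2.35],
    [0.1, 0, 3.15],
    [0.25, 0, 3.9],
    [0.4, 0, 4.7],
    [0.6, 0, 5.45],
    [0.9, 0, 6.2],
  ],
  twist=[
    [0, 3, 0],
    [0, 6, 0],
    [0, 9.5, 0],
    [0, 12.5, 0],
    [0, 16, 0],
    [0, 19, 0],
    [0, 22, 0],
    [0, 25, 0],
  ],
)

```text
time: 6.35
tcp_pos: [559.5, 62.7, 136.4]
eef_rot: [-1.573, 0.0, 0.556]
ft_force: [2.2, 0.5, 4.1]
width: -0.0
```

Run:
```python
from h import *
import cv2
st();im=bot.read_camera('wrist');st();sc=bot.read_camera('scene');st()
a=cv2.resize(sc[90:240,230:380,::-1],(400,400),interpolation=cv2.INTER_CUBIC);b=cv2.resize(im[160:360,180:380,::-1],(400,400),interpolation=cv2.INTER_CUBIC)
cv2.imwrite('pics/st7.png',np.hstack([a,b]))
H=np.array([675,146.]);o=bot.get_obs();pos=o['tcp_pos'][:2];yaw=o['eef_rot'][2]
X=np.array([np.cos(yaw),np.sin(yaw)]);Z=np.array([-np.sin(yaw),np.cos(yaw)])
for k in range(1,9):
    a=-.055*k;F=H+np.array([[np.cos(a),-np.sin(a)],[np.sin(a),np.cos(a)]])@(pos-H);s=(F-pos)/10;print(k,F,s@X,s@Z,np.degrees(-a))
```

```text
6.35 [559.51  62.68 136.43] [-1.57  0.    0.56] [2.17 0.45 4.14] -0.018475983133635115
6.4 [558.66  64.16 136.17] [-1.57  0.    0.55] [1.21 0.49 3.75] -0.023449586549892484
6.45 [558.82  63.8  136.1 ] [-1.57  0.    0.56] [0.89 1.02 3.39] -0.0985072329166413
1 [554.48  70.31] -0.023378055376187524 0.7822861530853996 3.1512678732195276
2 [550.5   77.05] -0.0037167107989379286 1.5646745414908934 6.302535746439055
3 [546.9  84. ] 0.0589245731557002 2.344799036893287 9.453803619658583
4 [543.69  91.13] 0.1643563543661798 3.1203003575195716 12.60507149287811
5 [540.87  98.44] 0.3122597820834596 3.8888332031753765 15.75633936609764
6 [538.46 105.88] 0.5021875612113841 4.648073347989826 18.907607239317166
7 [536.46 113.45] 0.7335653050333335 5.395724669426624 22.058875112536693
8 [534.88 121.11] 1.0056932722940108 6.129526092304024 25.21014298575622
```

View pics/st7.png

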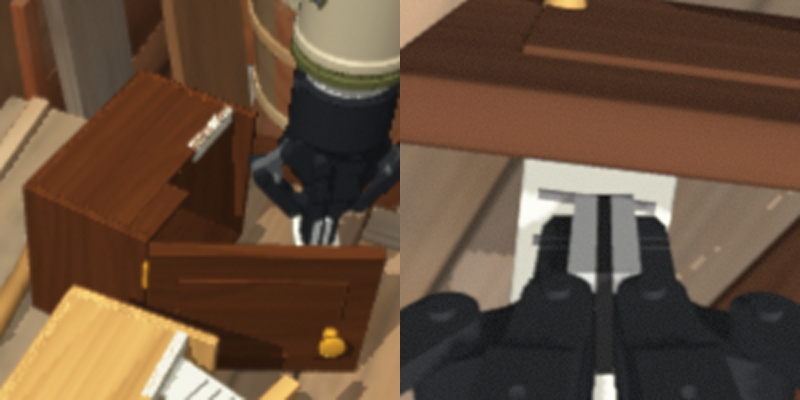

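Call:
send_rows(
  grip=[0, 0, 0, 0, 0, 0, 0, 0],
  translation=[
    [0, 0, 0.8],
    [0, 0, 1.6],
    [0.05, 0, 2.35],
    [0.15, 0, 3.15],
    [0.3, 0, 3.9],
    [0.5, 0, 4.7],
    [0.75, 0, 5.4],
    [1, 0, 6.1],
  ],
  twist=[
    [0, 3, 0],
    [0, 6, 0],
    [0, 9.5, 0],
    [0, 12.5, 0],
    [0, 16, 0],
    [0, 19, 0],
    [0, 22, 0],
    [0, 25, 0],
  ],
)

```text
time: 7.25
tcp_pos: [535.7, 120.5, 136.4]
eef_rot: [-1.572, -0.0, 0.123]
ft_force: [1.8, -0.5, 4.1]
width: 0.1
```

Run:
```python
from h import *
import cv2
st();im=bot.read_camera('wrist');st();sc=bot.read_camera('scene');st()
a=cv2.resize(sc[90:240,230:380,::-1],(400,400),interpolation=cv2.INTER_CUBIC);b=cv2.resize(im[160:360,180:380,::-1],(400,400),interpolation=cv2.INTER_CUBIC)
cv2.imwrite('pics/st8.png',np.hstack([a,b]))
```

```text
7.25 [535.66 120.55 136.37] [-1.57 -0.    0.12] [ 1.81 -0.5   4.09] 0.12807371586594493
7.3 [535.36 122.24 136.24] [-1.57 -0.    0.12] [1.06 1.51 4.11] 0.18164980901186906
7.35 [535.36 121.88 136.22] [-1.57 -0.    0.13] [2.57 1.35 4.07] -0.08170138612486101
```

View pics/st8.png

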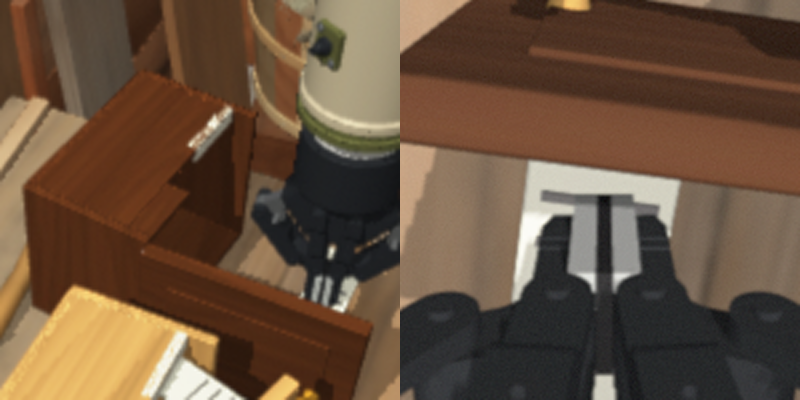

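Call:
send_rows(
  grip=[0, 0, 0, 0, 0, 0, 0, 0],
  translation=[
    [0, 0, 0.8],
    [0, 0, 1.4],
    [0, 0, 1.4],
    [0, -0.5, 1.4],
    [0, -1.3, 1.4],
    [0, -2.5, 1.4],
    [0, -5, 1.4],
    [0, -8, 1.4],
  ],
  twist=[
    [0, 3, 0],
    [0, 6, 0],
    [0, 6, 0],
    [0, 6, 0],
    [0, 6, 0],
    [0, 6, 0],
    [0, 6, 0],
    [0, 6, 0],
  ],
)

```text
time: 8.15
tcp_pos: [532.6, 135.0, 216.7]
eef_rot: [-1.573, 0.003, 0.021]
ft_force: [0.3, -0.3, 0.6]
width: 0.3
```

Call:
send_rows(
  grip=[0, 0, 0, 0, 0, 0, 0, 0],
  translation=[
    [0, -2, 0],
    [0, -4, 0],
    [0, -6, 0],
    [0, -7, 0],
    [0, -7, 0],
    [0, -7, 0],
    [0, -7, 0],
    [0, -7, 0],
  ],
  twist=[
    [0, 0, 0],
    [0, 0, 0],
    [0, 0, 0],
    [0, 0, 0],
    [0, 0, 0],
    [0, 0, 0],
    [0, 0, 0],
    [0, 0, 0],
  ],
)

```text
time: 8.95
tcp_pos: [532.2, 135.2, 285.7]
eef_rot: [-1.574, 0.004, 0.021]
ft_force: [0.2, -0.3, -0.7]
width: 0.3
```

Run:
```python
from h import *
import cv2
st();im=bot.read_camera('top');st();sc=bot.read_camera('scene');st()
a=cv2.resize(sc[60:360,180:480,::-1],(400,400),interpolation=cv2.INTER_CUBIC);b=cv2.resize(im[80:320,170:410,::-1],(400,400),interpolation=cv2.INTER_CUBIC)
cv2.imwrite('pics/st9.png',np.hstack([a,b]))
```

```text
8.95 [532.24 135.15 285.66] [-1.57  0.    0.02] [ 0.21 -0.35 -0.74] 0.2558600705506237
9.0 [532.36 135.14 285.85] [-1.57  0.    0.02] [ 0.2  -0.34  0.35] 0.059982179770248646
9.05 [532.45 135.16 286.02] [-1.57  0.    0.02] [ 0.14 -0.92  1.15] -0.42567880251457624
```

View pics/st9.png

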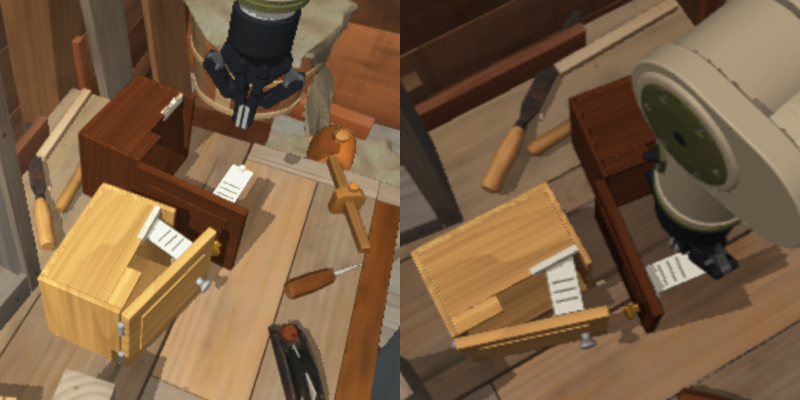

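The tool is well clear above. The dark door stands near a right angle, with its top edge from crop (597,185) to (655,325). Checking both angles before I hand in.

Run:
```python
from h import *
import cv2
a=ray('top',(170+197*.6,80+185*.6),149);b=ray('top',(170+250*.6,80+328*.6),149);v=b-a
print('dark open',np.radians(262.7)-np.arctan2(v[1],v[0])%(2*np.pi),np.linalg.norm(v))
t=bot.read_camera('top').astype(int);t0=cv2.imread('pics/top0.png')[:,:,::-1].astype(int)
d=abs(t-t0).sum(2)[185:295,170:290];print('pale changed px',(d>60).sum(),'x>=',np.where(d>60)[1].min()+170 if (d>60).any() else None)
st();bot.sign_off()
```

```text
dark open 1.6339360409017956 190.13470303007017
pale changed px 90 x>= 248
9.1 [532.55 135.17 286.21] [-1.57  0.    0.02] [-0.26  0.43  0.19] 0.063043536473768
the job is handed in; nothing more can be done
```

I pressed the dark cupboard's catch down with the closed fingertips, drew the door off its keeper and swung it open to about a right angle. Then I lifted clear and handed in at 9.1 s.

- **Catch:** the force rose to about 2.2–3.4 N on the first press and to about 4 N while I carried the door. The door left the keeper while the catch was held down.
- **Dark door:** the last top picture gives about 1.6 rad from rough edge picks, and my own path estimate is about 1.5 rad. The two differ by 0.1 rad, but both are well above 1.15.
- **Pale cupboard:** its door looks the same as at the start. 90 of its pixels changed in the top view; I took these to be the dark door's shadow and edge nearby, but did not check further. I measured no angle for it.
- **Robot:** it stood about 12 cm above the cupboards, and the measured force was within noise of zero.
- **Measurement disagreement:** triangulating the top and scene cameras put the cupboard top about 9 mm too low. I used the given heights with the wrist view instead, where the sizes matched, and contact confirmed them.

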